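# Clear the microscope bench: coin dish and optics to their own places

### The arm

A 6-joint arm with a two-finger parallel gripper is mounted at the origin on the work surface. World frame = base frame: x ahead of the robot, y to its left, z up, the work surface at z = 0. Lengths are in m, angles in rad, forces in N, time in s.
With the tool pointing down it reaches from about 0.4 to 0.825 m from the base axis. Payload 7 kg.
Tool frame: the origin (TCP) lies on the centre line of the jaws, within the pads' length; the fingertips stand 22 mm ahead of it and the grasp point (between the pads) lies 3 mm ahead of it; z points along the fingers, y is the line along which they close (so a half turn about z gives the same grasp; the last joint's range is limited). The gripper opens to 88 mm and grips with 3 to 60 N. Pads are 19 mm wide; open, the fingers measure 130 mm over their backs; the gripper's body (78 mm by 193 mm) begins 47 mm behind the grasp point.
Start: joints at [1.619, 0.359, 0.012, 0, -1.224, -0.288], TCP at [0.16, 0.656, 0.249] pointing down, gripper open.
Joint ranges: [-3.07, 3.07], [-1.43, 2.12], [-1.02, 1.25], [-3.03, 1.67], [-3.05, -0], [-3.03, 3.03]. Speed limits (rad/s): [2.39, 2.39, 3.01, 3.14, 3.14, 3.14].

### API

Orientations are given as [roll, pitch, yaw] about the fixed x, y, z axes, in that order (R = Rz(yaw) Ry(pitch) Rx(roll)).
In Python, from station import monitor, viewer, order gives the robot as it stands. The module is installed in compiled form; this text tells all that it offers.
- The arm moves only by the tool servo_tool, never from a script. Its argument "targets" is a list of rows, each an object with "angular": the turn, a rotation vector about the tool's x, y, z in degrees, a list of three; "xyz": the shift along the tool's x, y, z in cm, a list of three; "claw": the finger opening in cm, from 0 to 8.76. A call has 1 to 20 rows; each row shifts and turns the commanded pose from where the row before left it, along the tool's axes as they then stand; what a row does not reach is not made up. A row lasts 1/10 s, in which the tool goes at most 50 mm and 8.59 degrees, less where a joint would pass 70% of its speed; a pose out of reach is approached as far as the arm can. A call is refused whole if a number of a shift passes 5 or a number of a turn 8.59, either way. A call with a gripper value outside its range is refused whole. The fingers move at their own pace and stop on an object; "force" is the grip in N (left out, the last holds). Time passes only in rows, so rows that do not move let the fingers close. It gives the time, the measured TCP pose, the force, the opening and the grip force at its end, in the units of the state.
- monitor.get_state(): the state, without advancing time (a new reading comes with each control period).
- viewer.grab_frame(name): name is "side" or "top"; returns a dict with "color" (420x560x3 uint8, blue, green, red), "fovy" (degrees; the focal length in pixels is half the picture's height over the tangent of half this angle, whatever the lens; pixels are square), "cx", "cy" (the principal point, pixels), "R" (3x3) and "t" (3): a world point X has camera coordinates R X + t. Camera axes: x right, y down, z forward; pixel columns grow to the right and rows downward; lengths in m; the calibration is good to about 2 mm. A picture is of the moment at which its call begins. There is no depth.
- order.job_done(): hands the job in; it is judged then, once.
The state is a dict: "t": time; "q": joint angles; "qd": joint speeds; "joint_efforts": joint torques, N m; "eef_pos": TCP position; "ee_rot": TCP orientation; "force": force on the tool from outside, world axes, zero at the start; "moment": the same for the moment, N m; "width": finger opening in m; "gripper_force": force on a finger pad.
Only numpy, scipy, OpenCV 4.12 (cv2) and the standard library are available. Lean on these libraries where they do the work, as an engineer would, in place of code of your own. Each camera call takes 0.05 s, during which the arm holds its last target. There are 200 camera calls.

### The job

Clear up after the microscope session. First, before moving anything else, bring the glass dish with the coin to safety: keep it level and centre it inside the white ring on the black pad. Then stand each optical part fully down in the holder with its colour and shape - the yellow-banded objective in the yellow cup, the blue-banded eyepiece in the blue cup, the green-topped camera square in the green tray - setting everything down rather than dropping it, and leave the amber bottle and the blue slide box where they are.

Things in the scene. Friction and masses are not known exactly. Their poses are not given: they have to be found in the camera images.
- dish_center (a point): Centre (half-way up) of a round clear glass dish, 56 mm across and 22 mm high, open on top, wall 3 mm, holding a white disc with a copper-brown coin fixed to it. Loose, stands on the bench with this point 11 mm up; z is its upright axis. About 70 g.
- objective_center (a point): Centre (half-way up) of a black microscope objective, a plain upright cylinder 52 mm across and 60 mm high, with a yellow band and a yellow ring round the lens on top. Loose, this point 30 mm above its underside; z is its upright axis. About 220 g.
- eyepiece_center (a point): Centre (half-way up) of a microscope eyepiece, a plain upright cylinder 34 mm across and 60 mm high, silver below and black above, with a blue band and a blue ring on top. Loose, this point 30 mm above its underside; z is its upright axis. About 100 g.
- camera_center (a point): Centre (half-way up) of a microscope camera, an upright silver block 46 mm (its x) by 62 mm (its y) by 60 mm high (z), with a green band and a green top with a round black port. Loose, this point 30 mm above its underside. It can be gripped across the 46 mm. About 280 g.
- dish_pad: Flat round black rubber pad, 100 mm across, fixed to the bench, with a thin white ring (76 mm inside, 82 mm outside) on it. Place of the dish, which rests on its flat top, 6 mm above the bench. Origin: centre of its underside, at bench height.
- objective_cup: Low round yellow cup fixed to the bench, 88 mm across outside, 72 mm inside, black floor. Place of the objective. Floor 6 mm above the bench, rim 13 mm above the bench (7 mm above the floor). Origin: centre of its underside, at bench height.
- eyepiece_cup: Low round blue cup fixed to the bench, 70 mm across outside, 54 mm inside, black floor. Place of the eyepiece. Floor 6 mm above the bench, rim 13 mm above the bench (7 mm above the floor). Origin: centre of its underside, at bench height.
- camera_tray: Low rectangular green tray fixed to the bench, 76 mm (its x) by 92 mm (its y) outside, 64 by 80 mm inside, black floor. Place of the camera, standing upright with its x along the tray's x, either way round. Floor 6 mm above the bench, rim 13 mm above the bench (7 mm above the floor). Origin: centre of its underside, at bench height.
- solvent: Bystander: small amber glass bottle with a white cap and pale label, 40 mm across and 75 mm high, loose, at the left of the work. Not to be moved. Origin: centre of its underside.
- slide_box: Bystander: blue slide box with a white stripe, 90 mm (x) by 35 mm (y) by 35 mm high, loose, at the right of the work. Not to be moved. Origin: centre of its underside.

How it is judged:
By the outcome, as a careful person would: the job done as asked, in the order asked, and still so for the second after the job is handed in, with the robot touching nothing.
It also fails if it takes over 112 s, if anything falls off the work surface, if the arm or the gripper's body presses on something with over 40 N, if the wrist force passes 120 N, or if a joint passes its speed limit or range.

## Working session

There is one attempt and no reset: what is moved stays moved. The work goes in short steps, Python scripts to look and compute and a tool call to move; the robot and the scene stay as the last step left them, time stands still between calls to the robot, and variables do not carry over. Pictures are saved under pics/ and viewed, at most 14 in all, crops included, and the job is handed in when it is done.

Besides the shell and the picture viewer there is one more tool, called after "Call:" as name(argument=value, ...) on one line, values as JSON. servo_tool: Moves the arm, as the interface text tells. Its arguments: {"type":"object","properties":{"targets":{"type":"array"},"force":{"type":"number"}},"required":["targets"]}

```bash
mkdir -p pics; python3 - <<'E'
from station import monitor, viewer
import cv2,pickle
d={}
for n in("side","top"):
    f=viewer.grab_frame(n); cv2.imwrite(f"pics/{n}0.png",f["color"]); d[n]=f
    print(n,f["fovy"],f["cx"],f["cy"],f["R"],f["t"])
pickle.dump(d,open("f0.pkl","wb"))
s=monitor.get_state();print(s)
E
```

```text
side 42.477483267537615 281.3295683039813 214.57723672735088 [[ 0.95629997 -0.29223354  0.00948347]
 [-0.20203965 -0.68390102 -0.70104164]
 [ 0.21135363  0.66849006 -0.71305728]] [-0.45923707  0.11245062  1.21151151]
top 54.72139334954071 278.6302659698112 203.54539623396633 [[ 0.0240328  -0.99960617  0.01448913]
 [-0.98738517 -0.02600288 -0.15618699]
 [ 0.15650224 -0.01055274 -0.98762123]] [-0.0201315   0.47341281  0.98873533]
{'t': 0.1, 'q': array([ 1.61908469e+00,  3.59311075e-01,  1.11466967e-02, -2.68516826e-04,
       -1.22413912e+00, -2.88122171e-01]), 'qd': array([ 0.00221606, -0.00215723,  0.00272839, -0.00014631, -0.00117747,
        0.00087123]), 'joint_efforts': array([-1.45647824e-03, -5.84163558e+01,  2.93750256e+01,  7.01550275e+00,
        1.01607552e-02, -4.89055708e-05]), 'eef_pos': array([0.16026727, 0.65527017, 0.24772465]), 'ee_rot': array([ 3.14007587e+00, -1.86268443e-04, -2.39925089e-01]), 'force': array([0.49347561, 1.07249768, 0.62200097]), 'moment': array([-0.03166016, -0.01177645, -0.01970542]), 'gripper_force': 0.0, 'width': 0.0875682070152713}
```

View pics/side0.png

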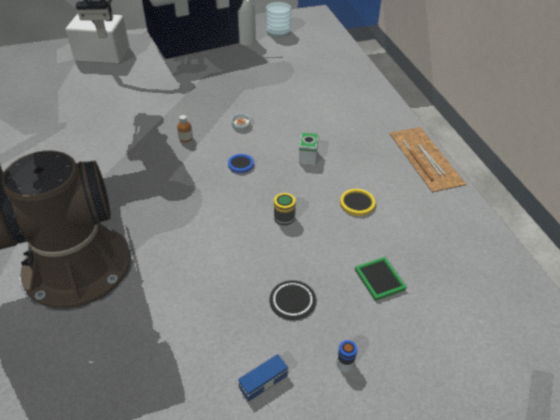

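View pics/top0.png

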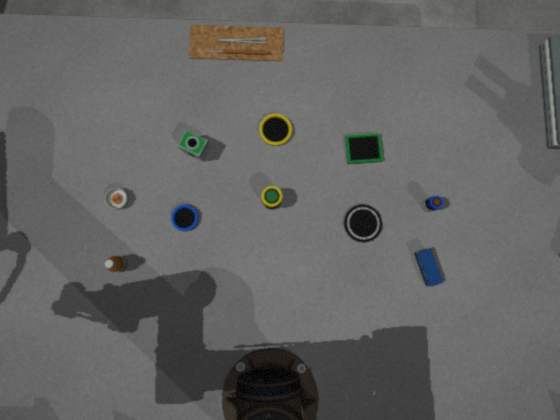

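The side and top views show everything. In the top view:

| Item | Pixel |
|---|---|
| dish | (117,198) |
| objective | (272,197) |
| eyepiece | (434,203) |
| camera | (193,143) |
| pad | (363,223) |
| yellow cup | (276,129) |
| blue cup | (185,218) |
| green tray | (364,148) |
| bottle | (115,264) |
| box | (429,267) |

Next I measure by colour masks.

```bash
cat > h.py <<'E'
import cv2,numpy as np
HSV={'y':((20,110,70),(35,255,255)),'b':((100,120,50),(130,255,255)),'g':((50,90,50),(85,255,255)),
     'w':((0,0,165),(180,90,255)),'k':((0,0,0),(180,255,60)),'o':((3,110,50),(18,255,255))}
def foc(f): return f["color"].shape[0]/2/np.tan(np.radians(f["fovy"]/2))
def ray(f,uv,z):
    d=f["R"].T@np.array([(uv[0]-f["cx"])/foc(f),(uv[1]-f["cy"])/foc(f),1]); c=-f["R"].T@f["t"]
    return (c+d*(z-c[2])/d[2])[:2]
def pts(f,col,uv,r):
    """hull of the masked colour within r px of uv"""
    m=cv2.inRange(cv2.cvtColor(f["color"],cv2.COLOR_BGR2HSV),*map(np.array,HSV[col]))
    k=np.zeros_like(m); cv2.circle(k,tuple(map(int,uv)),int(r),255,-1); m&=k
    p=cv2.findNonZero(m); return None if p is None or len(p)<6 else cv2.convexHull(p)[:,0].astype(float)
def circ(f,col,uv,r,z):
    p=pts(f,col,uv,r)
    if p is None: return None
    w=np.float32([ray(f,q,z) for q in p]); (c,s),rr=cv2.fitEllipse(w*1000)[:2],cv2.minEnclosingCircle(w)[1]
    return np.round(c,1),np.round(s,1)
def rect(f,col,uv,r,z):
    p=pts(f,col,uv,r); w=np.float32([ray(f,q,z) for q in p])*1000
    c,s,a=cv2.minAreaRect(w); return np.round(c,1),np.round(s,1),round(a,1)
E
cat > m.py <<'E'
from h import *; import pickle
d=pickle.load(open("f0.pkl","rb")); T,S=d["top"],d["side"]
for n,c,tu,tr,su,sr,z in [("obj",'y',(272,197),13,(285,201),10,.06),("eye",'b',(434,203),11,(347,347),10,.06),
 ("ycup",'y',(276,129),22,(358,202),22,.013),("bcup",'b',(185,218),20,(241,163),17,.013),
 ("pad",'w',(363,223),22,(293,299),24,.006),("dish",'w',(117,198),14,(241,123),12,.012),("coin",'o',(117,198),10,(241,123),10,.008)]:
    print(n,circ(T,c,tu,tr,z),circ(S,c,su,sr,z))
for n,c,tu,tr,su,sr,z in [("cam",'g',(193,143),20,(310,139),12,.06),("tray",'g',(364,148),28,(381,279),30,.013),("box",'b',(429,267),28,(263,376),32,.035)]:
    print(n,rect(T,c,tu,tr,z),rect(S,c,su,sr,z))
print(circ(T,'w',(110,264),9,.075))
big=lambda a:cv2.resize(a,None,fx=6,fy=6,interpolation=cv2.INTER_CUBIC)
t=T["color"];s=S["color"]
cv2.imwrite("pics/c0.png",np.vstack([np.hstack([big(t[175:220,95:140]),big(t[120:165,170:215])]),np.hstack([big(s[105:150,220:265]),big(s[125:170,288:333])])]))
E
python3 m.py
```

```text
obj (array([488.3,  10.4]), array([52.3, 53.5])) (array([489.5,   3.9]), array([47.5, 62.8]))
eye (array([ 484. , -396.9]), array([34.2, 40.1])) (array([ 484.3, -403.1]), array([32.1, 36.9]))
ycup (array([678.3,   5.3]), array([88. , 89.4])) (array([677.4,  -0.7]), array([86.1, 96.6]))
bcup (array([435.5, 232.3]), array([68.7, 70. ])) (array([434.4, 226.2]), array([66.5, 74.9]))
pad None (array([ 434.7, -229.5]), array([79.8, 80. ]))
dish (array([493.4, 399.9]), array([ 9.2, 21.1])) (array([481.3, 406.5]), array([28.5, 43.9]))
coin (array([481.4, 411.3]), array([22.3, 24.1])) (array([482.4, 414.4]), array([16.9, 20.8]))
cam (array([620.6, 214.5]), array([57. , 41.4]), 64.6) (array([621. , 212.5]), array([55.4, 40.3]), 65.7)
tray (array([ 633.3, -230.8]), array([77.1, 94.1]), 5.7) (array([ 633. , -236.3]), array([78.5, 96.7]), 5.9)
box (array([ 323.8, -384.6]), array([88. , 42.4]), 18.9) (array([ 323. , -398.9]), array([93. , 43.4]), 18.9)
None
```

View pics/c0.png

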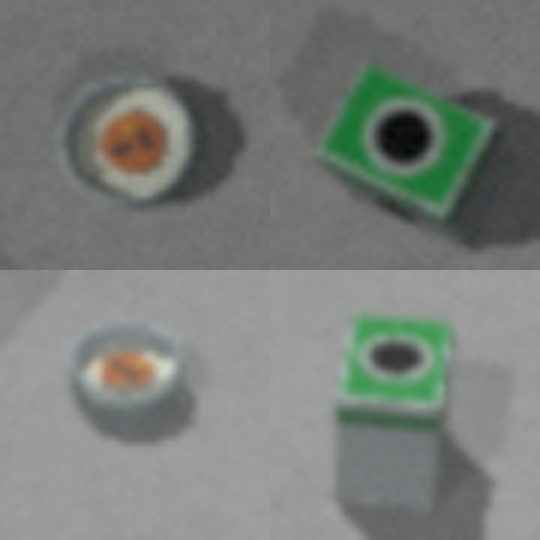

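Crops are clear: dish rim spans top pixels x 106–127.5, y 187–209, and the camera square's long axis is at about 65°. The two views differ by about 6 mm in y, so I'll average them. First move: turn yaw to about 0 and hover near the dish.

```bash
cat >> h.py <<'E'
HSV['w2']=((0,0,115),(180,70,255)); HSV['k2']=((0,0,0),(180,255,75))
E
python3 - <<'E'
from h import *; import pickle
d=pickle.load(open("f0.pkl","rb")); T,S=d["top"],d["side"]
print("pad top",circ(T,'w2',(363,223),17,.006),circ(T,'k',(363,223),23,.006),circ(S,'k',(293,299),27,.006))
print("dish top",ray(T,(116.3,197.6),.02),"side",ray(S,(220+127/6-.5,105+364/6-.5),.022))
print("bottle",circ(T,'w2',(109,264),8,.075), ray(T,(109,264),.075),ray(S,(182,119),.075))
E
```

```text
pad top (array([ 434.1, -227.9]), array([79.2, 80.2])) (array([ 434. , -227.8]), array([97.6, 98.1])) (array([ 431.8, -238.9]), array([83. , 93.7]))
dish top [0.48098671 0.40787389] side [0.43061229 0.20505497]
bottle (array([314.1, 391.9]), array([19. , 19.6])) [0.31257495 0.3896811 ] [0.31106587 0.37743153]
```

Call:
servo_tool(targets=[{"angular":[0,0,-3.4],"xyz":[1,0,0],"claw":8.76},{"angular":[0,0,-3.4],"xyz":[2,1,0],"claw":8.76},{"angular":[0,0,-3.4],"xyz":[3,2,0],"claw":8.76},{"angular":[0,0,-3.5],"xyz":[3,2,0],"claw":8.76},{"angular":[0,0,0],"xyz":[3,3,1],"claw":8.76},{"angular":[0,0,0],"xyz":[3,3,1],"claw":8.76},{"angular":[0,0,0],"xyz":[3,3,1],"claw":8.76},{"angular":[0,0,0],"xyz":[3,3,1],"claw":8.76},{"angular":[0,0,0],"xyz":[3,2,1],"claw":8.76},{"angular":[0,0,0],"xyz":[3,2,1],"claw":8.76},{"angular":[0,0,0],"xyz":[2,1,1],"claw":8.76},{"angular":[0,0,0],"xyz":[1,1,1],"claw":8.76},{"angular":[0,0,0],"xyz":[0,0,0],"claw":8.76},{"angular":[0,0,0],"xyz":[0,0,0],"claw":8.76}])

```text
t: 1.5
eef_pos: [0.4535, 0.4143, 0.1682]
ee_rot: [3.141, 0.0, -0.001]
force: [-0.6, 0.5, 0.8]
width: 0.0877
gripper_force: 0.0
```

Call:
servo_tool(targets=[{"angular":[0,0,0],"xyz":[1.4,0.3,1.5],"claw":8.76},{"angular":[0,0,0],"xyz":[1.3,0.3,2.5],"claw":8.76},{"angular":[0,0,0],"xyz":[0,0,2.5],"claw":8.76},{"angular":[0,0,0],"xyz":[0,0,1],"claw":8.76},{"angular":[0,0,0],"xyz":[0,0,0],"claw":8.76}])

```text
t: 2.0
eef_pos: [0.48, 0.408, 0.0919]
ee_rot: [3.139, 0.002, -0.0]
force: [-0.1, 0.0, 0.5]
width: 0.0875
gripper_force: 0.0
```

```bash
python3 - <<'E'
from h import *; import pickle
from station import monitor, viewer
d=pickle.load(open("f0.pkl","rb"))
print("dish side",ray(d["side"],(240.7,120.2),.022))
s=monitor.get_state();print(s["eef_pos"],s["q"])
a=[]
for n,(u,v) in(("side",(240,115)),("top",(117,190))):
    f=viewer.grab_frame(n); c=f["color"][v-45:v+45,u-45:u+45].copy()
    tip=s["eef_pos"]-[0,0,.022]; 
    for X in (tip,): 
        p=f["R"]@X+f["t"]; q=p[:2]/p[2]*foc(f)+[f["cx"],f["cy"]]; print(n,q)
    a.append(cv2.resize(c,(400,400),interpolation=cv2.INTER_CUBIC))
cv2.imwrite("pics/c1.png",np.hstack(a))
E
```

```text
dish side [0.47918612 0.39985542]
[0.48003277 0.40798929 0.09185996] [ 1.01370873e+00  4.23503724e-01 -2.78361856e-01 -2.18277897e-04
 -8.72093126e-01  5.57214394e-01]
side [239.5540825  104.62734714]
top [108.44488997 194.49782026]
```

View pics/c1.png

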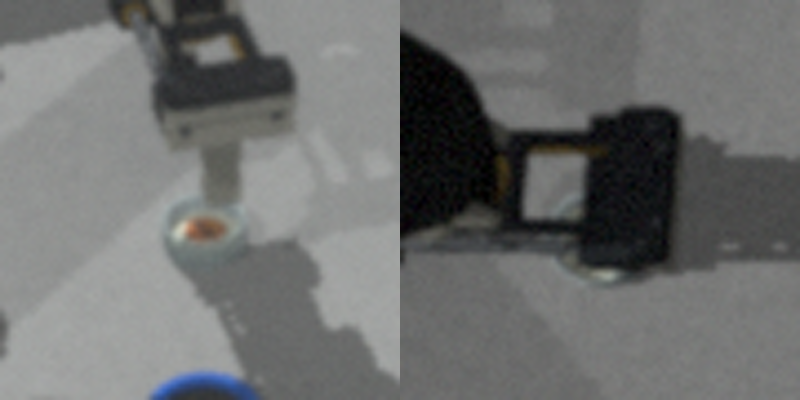

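Both cropped views show the open fingers straddling the dish. The near fingertip in the side crop sits within about 1 px of its predicted position, at pixel (245,115). Next, descend and grip.

Call:
servo_tool(targets=[{"angular":[0,0,0],"xyz":[0,0.2,2],"claw":8.76},{"angular":[0,0,0],"xyz":[0,0,2],"claw":8.76},{"angular":[0,0,0],"xyz":[0,0,1.5],"claw":8.76},{"angular":[0,0,0],"xyz":[0,0,0.8],"claw":8.76},{"angular":[0,0,0],"xyz":[0,0,0.4],"claw":8.76},{"angular":[0,0,0],"xyz":[0,0,0],"claw":8.76},{"angular":[0,0,0],"xyz":[0,0,0],"claw":7.5},{"angular":[0,0,0],"xyz":[0,0,0],"claw":6.5},{"angular":[0,0,0],"xyz":[0,0,0],"claw":5.8},{"angular":[0,0,0],"xyz":[0,0,0],"claw":5.4},{"angular":[0,0,0],"xyz":[0,0,0],"claw":5.0},{"angular":[0,0,0],"xyz":[0,0,0],"claw":5.0},{"angular":[0,0,0],"xyz":[0,0,0],"claw":5.0},{"angular":[0,0,0],"xyz":[0,0,0],"claw":5.0}], force=10)

```text
t: 3.5
eef_pos: [0.481, 0.4066, 0.0269]
ee_rot: [-3.141, -0.0, -0.001]
force: [0.2, 0.1, 3.3]
width: 0.0567
gripper_force: 10.0
```

Call:
servo_tool(targets=[{"angular":[0,0,0],"xyz":[0,0,-0.3],"claw":5.0},{"angular":[0,0,0],"xyz":[0,0,-0.7],"claw":5.0},{"angular":[0,0,0],"xyz":[0,0,-1],"claw":5.0},{"angular":[0,0,0],"xyz":[0,0,-1.5],"claw":5.0},{"angular":[0,0,0],"xyz":[0,0,-2],"claw":5.0},{"angular":[0,0,0],"xyz":[0,0,-2],"claw":5.0},{"angular":[0,0,0],"xyz":[0,0,-1.5],"claw":5.0},{"angular":[0,0,0],"xyz":[0,0,-1],"claw":5.0},{"angular":[0,0,0],"xyz":[0,0.5,0],"claw":5.0},{"angular":[0,0,0],"xyz":[-0.1,1,0],"claw":5.0},{"angular":[0,0,0],"xyz":[-0.2,1.5,0],"claw":5.0},{"angular":[0,0,0],"xyz":[-0.2,2,0],"claw":5.0},{"angular":[0,0,0],"xyz":[-0.2,2.5,0],"claw":5.0},{"angular":[0,0,0],"xyz":[-0.2,3,0],"claw":5.0},{"angular":[0,0,0],"xyz":[-0.2,3,0],"claw":5.0},{"angular":[0,0,0],"xyz":[-0.2,3,0],"claw":5.0},{"angular":[0,0,0],"xyz":[-0.2,3,0],"claw":5.0},{"angular":[0,0,0],"xyz":[-0.2,3,0],"claw":5.0},{"angular":[0,0,0],"xyz":[-0.2,2.5,0],"claw":5.0},{"angular":[0,0,0],"xyz":[-0.1,2,0],"claw":5.0}])

```text
t: 5.5
eef_pos: [0.4591, 0.1335, 0.1258]
ee_rot: [3.141, 0.002, -0.002]
force: [0.6, -0.3, -0.8]
width: 0.0565
gripper_force: 10.0
```

```bash
python3 - <<'E'
from h import *
from station import monitor, viewer
s=monitor.get_state();print(s["eef_pos"],s["ee_rot"],s["width"],s["gripper_force"],s["q"])
f=viewer.grab_frame("side"); p=f["R"]@s["eef_pos"]+f["t"]; q=p[:2]/p[2]*foc(f)+[f["cx"],f["cy"]]
u,v=map(int,q);print(q); cv2.imwrite("pics/c2.png",cv2.resize(f["color"][v-50:v+50,u-50:u+50],(400,400),interpolation=cv2.INTER_CUBIC))
E
```

```text
[0.45913739 0.13351716 0.12579487] [ 3.14057576e+00  1.58313466e-03 -1.81124464e-03] 0.05647062384426235 10.000410941429436 [ 6.95545529e-01  1.58446047e-01 -5.76842718e-01 -3.19277827e-04
 -8.37374168e-01  8.73654309e-01]
[257.37647804 148.56458875]
```

View pics/c2.png

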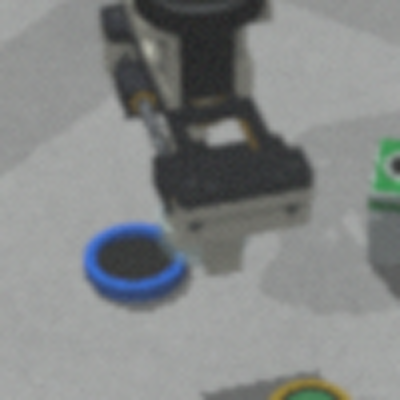

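The crop shows the dish edge left of the near finger at crop (170,240), and the width of 56.5 mm confirms it is held. Continue to the pad.

Call:
servo_tool(targets=[{"angular":[0,0,0],"xyz":[-0.2,2.5,0],"claw":5.0},{"angular":[0,0,0],"xyz":[-0.2,3,0],"claw":5.0},{"angular":[0,0,0],"xyz":[-0.2,3,0],"claw":5.0},{"angular":[0,0,0],"xyz":[-0.2,3,0],"claw":5.0},{"angular":[0,0,0],"xyz":[-0.2,3,0],"claw":5.0},{"angular":[0,0,0],"xyz":[-0.2,3,0],"claw":5.0},{"angular":[0,0,0],"xyz":[-0.2,3,0],"claw":5.0},{"angular":[0,0,0],"xyz":[-0.2,3,0],"claw":5.0},{"angular":[0,0,0],"xyz":[-0.2,3,0],"claw":5.0},{"angular":[0,0,0],"xyz":[-0.2,3,0],"claw":5.0},{"angular":[0,0,0],"xyz":[-0.2,2.5,0],"claw":5.0},{"angular":[0,0,0],"xyz":[-0.1,2,0],"claw":5.0},{"angular":[0,0,0],"xyz":[-0.1,1,0],"claw":5.0},{"angular":[0,0,0],"xyz":[0,0.5,0],"claw":5.0},{"angular":[0,0,0],"xyz":[0,0,1],"claw":5.0},{"angular":[0,0,0],"xyz":[0,0,2],"claw":5.0},{"angular":[0,0,0],"xyz":[0,0,2],"claw":5.0},{"angular":[0,0,0],"xyz":[0,0,1],"claw":5.0},{"angular":[0,0,0],"xyz":[0,0,0.5],"claw":5.0},{"angular":[0,0,0],"xyz":[0,0,0],"claw":5.0}])

```text
t: 7.55
eef_pos: [0.4362, -0.2182, 0.061]
ee_rot: [-3.142, 0.001, 0.0]
force: [1.2, 0.4, -0.2]
width: 0.0566
gripper_force: 10.0
```

```bash
python3 - <<'E'
from h import *
from station import monitor, viewer
s=monitor.get_state();print(s["eef_pos"],s["ee_rot"],s["width"],s["gripper_force"],s["q"])
o=[]
for n in("side","top"):
    f=viewer.grab_frame(n); p=f["R"]@[.434,-.229,.03]+f["t"]; q=p[:2]/p[2]*foc(f)+[f["cx"],f["cy"]]
    u,v=map(int,q);print(n,q); o.append(cv2.resize(f["color"][v-40:v+40,u-40:u+40],(400,400),interpolation=cv2.INTER_CUBIC))
cv2.imwrite("pics/c3.png",np.hstack(o))
E
```

```text
[ 0.43624917 -0.21817124  0.06104888] [-3.14155328e+00  1.18891573e-03  4.44954581e-05] 0.05663637034636867 9.999967091716826 [-5.95723114e-02  2.67683811e-01 -6.27958415e-01  5.03733155e-05
 -6.76343252e-01  1.63037381e+00]
side [292.34093704 291.33409601]
top [365.21465668 221.74058414]
```

View pics/c3.png

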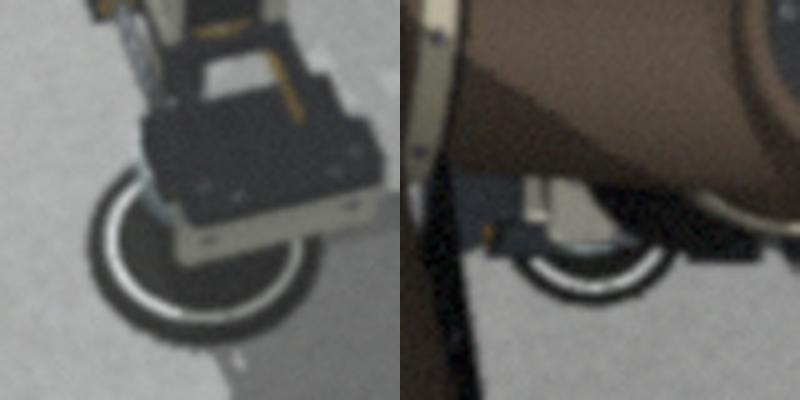

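Both views show the dish, level under the gripper, a little short of the ring's centre in +y (ring centred at crop (205,245) in the side view). Shift 1 cm and lower.

Call:
servo_tool(targets=[{"angular":[0,0,0],"xyz":[-0.1,0.5,0.5],"claw":5.0},{"angular":[0,0,0],"xyz":[-0.1,0.5,0.7],"claw":5.0},{"angular":[0,0,0],"xyz":[0,0,0.6],"claw":5.0},{"angular":[0,0,0],"xyz":[0,0,0.4],"claw":5.0},{"angular":[0,0,0],"xyz":[0,0,0.2],"claw":5.0},{"angular":[0,0,0],"xyz":[0,0,0.2],"claw":5.0},{"angular":[0,0,0],"xyz":[0,0,0],"claw":5.0},{"angular":[0,0,0],"xyz":[0,0,0],"claw":5.0}])

```text
t: 8.45
eef_pos: [0.4345, -0.2285, 0.0356]
ee_rot: [3.142, -0.0, -0.001]
force: [0.6, -0.6, -0.3]
width: 0.0565
gripper_force: 10.0
```

Need about 2.5 mm more; then open slowly.

Call:
servo_tool(targets=[{"angular":[0,0,0],"xyz":[0,0,0.1],"claw":5.0},{"angular":[0,0,0],"xyz":[0,0,0.1],"claw":5.0},{"angular":[0,0,0],"xyz":[0,0,0.05],"claw":5.0},{"angular":[0,0,0],"xyz":[0,0,0],"claw":5.0},{"angular":[0,0,0],"xyz":[0,0,0],"claw":5.0}])

```text
t: 8.95
eef_pos: [0.4344, -0.2286, 0.0331]
ee_rot: [-3.142, 0.0, -0.001]
force: [-0.1, -0.7, -1.1]
width: 0.0563
gripper_force: 10.0
```

Call:
servo_tool(targets=[{"angular":[0,0,0],"xyz":[0,0,0.03],"claw":5.4},{"angular":[0,0,0],"xyz":[0,0,0],"claw":5.7},{"angular":[0,0,0],"xyz":[0,0,0],"claw":5.9},{"angular":[0,0,0],"xyz":[0,0,0],"claw":6.4},{"angular":[0,0,0],"xyz":[0,0,0],"claw":7.2},{"angular":[0,0,0],"xyz":[0,0,0],"claw":8},{"angular":[0,0,0],"xyz":[0,0,0],"claw":8},{"angular":[0,0,0],"xyz":[0,0,-1],"claw":8},{"angular":[0,0,0],"xyz":[0,0,-2],"claw":8},{"angular":[0,0,0],"xyz":[0,0,-3],"claw":8.76},{"angular":[0,0,0],"xyz":[0,0,-3],"claw":8.76},{"angular":[0,0,0],"xyz":[0,-1,-2],"claw":8.76},{"angular":[0,0,0],"xyz":[0,-3,-1],"claw":8.76},{"angular":[0,0,0],"xyz":[0.5,-4,0],"claw":8.76},{"angular":[0,0,0],"xyz":[1,-4,0],"claw":8.76},{"angular":[0,0,0],"xyz":[1,-4,0],"claw":8.76},{"angular":[0,0,0],"xyz":[1,-3,0],"claw":8.76},{"angular":[0,0,0],"xyz":[1,-2,0],"claw":8.76},{"angular":[0,0,0],"xyz":[0.5,-1,0],"claw":8.76},{"angular":[0,0,0],"xyz":[0,0,0],"claw":8.76}])

```text
t: 10.95
eef_pos: [0.4851, -0.0077, 0.1532]
ee_rot: [-3.141, -0.0, 0.001]
force: [-0.3, -0.4, -0.3]
width: 0.0876
gripper_force: 0.0
```

```bash
python3 - <<'E'
from h import *
from station import monitor, viewer
s=monitor.get_state();print(s["eef_pos"],s["width"])
o=[]
for n in("side","top"):
    f=viewer.grab_frame(n); p=f["R"]@[.434,-.229,.006]+f["t"]; q=p[:2]/p[2]*foc(f)+[f["cx"],f["cy"]]
    u,v=map(int,q);print(n,q); o.append(cv2.resize(f["color"][v-30:v+30,u-30:u+30],(400,400),interpolation=cv2.INTER_CUBIC))
    print(circ(f,'w2',q,17 if n=="top" else 25,.006),circ(f,'o',q,12,.014))
cv2.imwrite("pics/c4.png",np.hstack(o))
E
```

```text
[ 0.48510064 -0.00765949  0.15321372] 0.08760989847843226
side [292.06916065 298.1214387 ]
(array([ 428.1, -220.8]), array([ 82. , 103.6])) (array([ 435. , -226.8]), array([21.1, 22.3]))
top [363.13193097 222.77548414]
(array([ 427.6, -231.6]), array([51.1, 66.5])) (array([ 434.1, -227.7]), array([22.4, 23.7]))
```

View pics/c4.png

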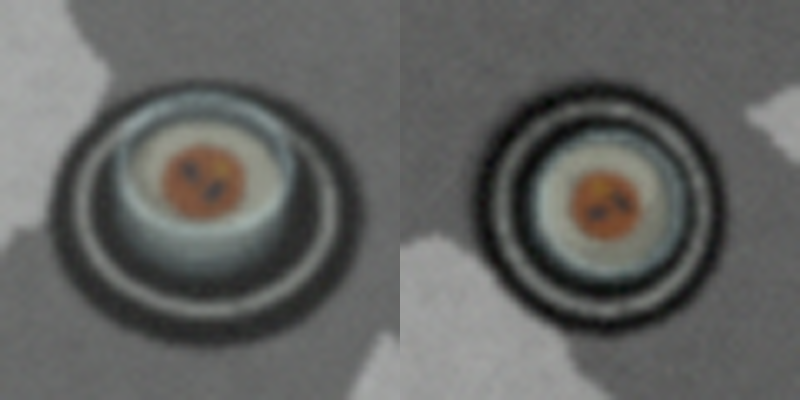

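The dish stands level and centred: the coin is at (434,-228) mm and the pad at (434,-228). Now the objective.

Call:
servo_tool(targets=[{"angular":[0,0,0],"xyz":[0.2,-0.8,0],"claw":8.76},{"angular":[0,0,0],"xyz":[0.1,-0.9,1],"claw":8.76},{"angular":[0,0,0],"xyz":[0,0,2],"claw":8.76},{"angular":[0,0,0],"xyz":[0,0,2.5],"claw":8.76},{"angular":[0,0,0],"xyz":[0,0,2.5],"claw":8.76},{"angular":[0,0,0],"xyz":[0,0,2],"claw":8.76},{"angular":[0,0,0],"xyz":[0,0,1],"claw":8.76},{"angular":[0,0,0],"xyz":[0,0,0.5],"claw":8.76},{"angular":[0,0,0],"xyz":[0,0,0],"claw":8},{"angular":[0,0,0],"xyz":[0,0,0],"claw":7},{"angular":[0,0,0],"xyz":[0,0,0],"claw":6},{"angular":[0,0,0],"xyz":[0,0,0],"claw":5.5},{"angular":[0,0,0],"xyz":[0,0,0],"claw":5},{"angular":[0,0,0],"xyz":[0,0,0],"claw":4.6},{"angular":[0,0,0],"xyz":[0,0,0],"claw":4.6},{"angular":[0,0,0],"xyz":[0,0,0],"claw":4.6}], force=20)

```text
t: 12.65
eef_pos: [0.488, 0.0086, 0.0382]
ee_rot: [-3.141, -0.001, -0.0]
force: [-1.7, -0.1, 6.2]
width: 0.052
gripper_force: 20.0
```

Call:
servo_tool(targets=[{"angular":[0,0,0],"xyz":[0,0,-0.3],"claw":4.6},{"angular":[0,0,0],"xyz":[0,0,-0.7],"claw":4.6},{"angular":[0,0,0],"xyz":[0,0,-1],"claw":4.6},{"angular":[0,0,0],"xyz":[0,0,-1],"claw":4.6},{"angular":[0,0,0],"xyz":[0.5,0.1,-0.5],"claw":4.6},{"angular":[0,0,0],"xyz":[1,0.1,0],"claw":4.6},{"angular":[0,0,0],"xyz":[2,0.1,0],"claw":4.6},{"angular":[0,0,0],"xyz":[2.5,0.1,0],"claw":4.6},{"angular":[0,0,0],"xyz":[3,0.1,0],"claw":4.6},{"angular":[0,0,0],"xyz":[3,0,0],"claw":4.6},{"angular":[0,0,0],"xyz":[3,0,0],"claw":4.6},{"angular":[0,0,0],"xyz":[2,0,0],"claw":4.6},{"angular":[0,0,0],"xyz":[1.3,0,0],"claw":4.6},{"angular":[0,0,0],"xyz":[0.7,0,0],"claw":4.6},{"angular":[0,0,0],"xyz":[0,0,0],"claw":4.6},{"angular":[0,0,0],"xyz":[0,0,0],"claw":4.6}])

```text
t: 14.25
eef_pos: [0.677, 0.0031, 0.0722]
ee_rot: [3.141, 0.001, -0.001]
force: [0.7, 0.3, -2.5]
width: 0.0513
gripper_force: 20.0
```

```bash
python3 - <<'E'
from h import *
from station import monitor, viewer
s=monitor.get_state();print(s["eef_pos"],s["ee_rot"],s["width"])
f=viewer.grab_frame("side"); p=f["R"]@[.678,.004,.03]+f["t"]; q=p[:2]/p[2]*foc(f)+[f["cx"],f["cy"]]
u,v=map(int,q);print(u,v);cv2.imwrite("pics/c5.png",cv2.resize(f["color"][v-40:v+40,u-40:u+40],(400,400),interpolation=cv2.INTER_CUBIC))
E
```

```text
[0.67696823 0.00307132 0.07221569] [ 3.14146982e+00  1.13936712e-03 -9.30888484e-04] 0.0513148508123735
357 195
```

View pics/c5.png

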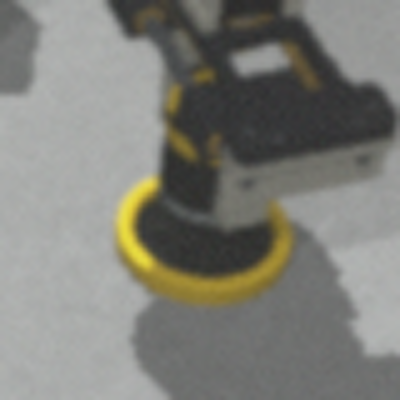

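The objective hangs upright over the yellow cup, cup centred at crop (205,240). Lower it.

Call:
servo_tool(targets=[{"angular":[0,0,0],"xyz":[0,0,0.6],"claw":4.6},{"angular":[0,0,0],"xyz":[0,0,0.8],"claw":4.6},{"angular":[0,0,0],"xyz":[0,0,0.6],"claw":4.6},{"angular":[0,0,0],"xyz":[0,0,0.4],"claw":4.6},{"angular":[0,0,0],"xyz":[0,0,0.2],"claw":4.6},{"angular":[0,0,0],"xyz":[0,0,0.15],"claw":4.6},{"angular":[0,0,0],"xyz":[0,0,0],"claw":4.6},{"angular":[0,0,0],"xyz":[0,0,0],"claw":4.6}])

```text
t: 15.1
eef_pos: [0.6777, 0.0033, 0.0455]
ee_rot: [-3.142, -0.0, -0.001]
force: [0.0, -0.9, -2.7]
width: 0.0515
gripper_force: 20.0
```

Call:
servo_tool(targets=[{"angular":[0,0,0],"xyz":[0,0,0.1],"claw":4.6},{"angular":[0,0,0],"xyz":[0,0,0.05],"claw":4.6},{"angular":[0,0,0],"xyz":[0,0,0],"claw":4.6},{"angular":[0,0,0],"xyz":[0,0,0],"claw":4.6}])

```text
t: 15.5
eef_pos: [0.6778, 0.0033, 0.0443]
ee_rot: [-3.142, -0.001, -0.001]
force: [-1.6, -0.4, 3.1]
width: 0.0516
gripper_force: 20.0
```

Call:
servo_tool(targets=[{"angular":[0,0,0],"xyz":[0,0,0],"claw":5.1},{"angular":[0,0,0],"xyz":[0,0,0],"claw":5.4},{"angular":[0,0,0],"xyz":[0,0,0],"claw":6.2},{"angular":[0,0,0],"xyz":[0,0,0],"claw":7.2},{"angular":[0,0,0],"xyz":[0,0,0],"claw":8.2},{"angular":[0,0,0],"xyz":[0,0,0],"claw":8.4},{"angular":[0,0,0],"xyz":[0,0,-1],"claw":8.6},{"angular":[0,0,0],"xyz":[0,0,-2],"claw":8.76},{"angular":[0,0,0],"xyz":[0,0,-3],"claw":8.76},{"angular":[0,0,0],"xyz":[0,0,-3],"claw":8.76},{"angular":[0,0,0],"xyz":[0,0,-2],"claw":8.76},{"angular":[0,0,0],"xyz":[-0.4,-1.5,0],"claw":8.76},{"angular":[0,0,0],"xyz":[-0.9,-3.5,0],"claw":8.76},{"angular":[0,0,0],"xyz":[-1.1,-4,0],"claw":8.76},{"angular":[0,0,0],"xyz":[-1.1,-4,0],"claw":8.76},{"angular":[0,0,0],"xyz":[-1,-4,0],"claw":8.76},{"angular":[0,0,0],"xyz":[-0.8,-3,0],"claw":8.76},{"angular":[0,0,0],"xyz":[-0.4,-1,0],"claw":8.76}])

```text
t: 17.3
eef_pos: [0.6196, 0.2165, 0.1538]
ee_rot: [-3.141, -0.0, 0.002]
force: [0.6, -0.2, 0.8]
width: 0.0875
gripper_force: 0.0
```

Call:
servo_tool(targets=[{"angular":[0,0,4],"xyz":[0,0,0],"claw":8.76},{"angular":[0,0,8],"xyz":[0,0,0],"claw":8.76},{"angular":[0,0,8],"xyz":[0,0,0],"claw":8.76},{"angular":[0,0,8],"xyz":[0,0,0],"claw":8.76},{"angular":[0,0,8],"xyz":[0,0,0],"claw":8.76},{"angular":[0,0,8],"xyz":[0,0,0],"claw":8.76},{"angular":[0,0,8],"xyz":[0,0,0],"claw":8.76},{"angular":[0,0,8],"xyz":[0,0,0],"claw":8.76},{"angular":[0,0,8],"xyz":[0,0,0],"claw":8.76},{"angular":[0,0,8],"xyz":[0,0,0],"claw":8.76},{"angular":[0,0,8],"xyz":[0,0,0],"claw":8.76},{"angular":[0,0,8],"xyz":[0,0,0],"claw":8.76},{"angular":[0,0,8],"xyz":[0,0,0],"claw":8.76},{"angular":[0,0,8],"xyz":[0,0,0],"claw":8.76},{"angular":[0,0,7],"xyz":[0,0,0],"claw":8.76},{"angular":[0,0,0],"xyz":[0,0,0],"claw":8.76}])

```text
t: 18.9
eef_pos: [0.6205, 0.213, 0.1537]
ee_rot: [3.141, -0.0, -2.01]
force: [-0.1, 0.0, -1.0]
width: 0.0876
gripper_force: 0.0
```

```bash
python3 - <<'E'
from h import *
from station import monitor, viewer
s=monitor.get_state();print(s["t"],s["eef_pos"],s["ee_rot"],s["width"],s["q"])
f=viewer.grab_frame("side"); p=f["R"]@[.678,.004,.066]+f["t"]; q=p[:2]/p[2]*foc(f)+[f["cx"],f["cy"]]
print(q,circ(f,'y',q,7,.066))
a=cv2.resize(f["color"][155:225,320:390],(400,400),interpolation=cv2.INTER_CUBIC)
b=cv2.resize(f["color"][95:165,270:340],(400,400),interpolation=cv2.INTER_CUBIC)
cv2.imwrite("pics/c6.png",np.hstack([a,b]))
E
```

```text
18.9 [0.62048111 0.21295942 0.15365628] [ 3.14129973e+00 -3.68958159e-04 -2.00991259e+00] 0.08760432984744547 [ 6.27282777e-01  3.97944899e-01 -1.55501197e-01 -9.18186981e-05
 -1.01781481e+00 -1.06635085e+00]
[359.09174325 184.25575606] (array([677.6,   4.7]), array([31.8, 48. ]))
```

View pics/c6.png

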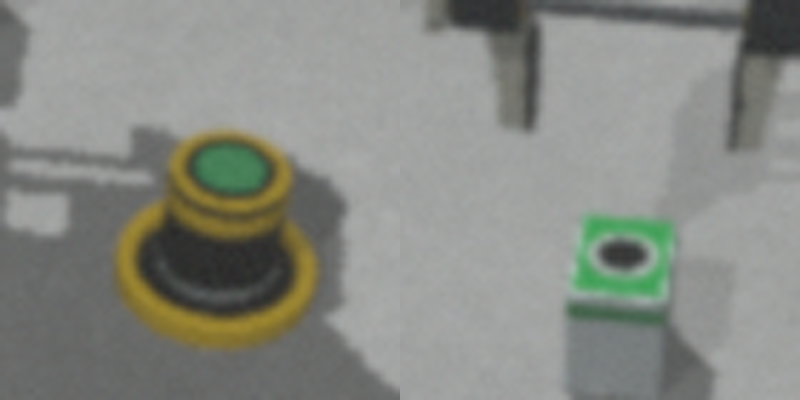

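The objective stands down in the yellow cup, top ring at crop (230,165). The open fingers straddle the camera square. Descend and grip.

Call:
servo_tool(targets=[{"angular":[0,0,0],"xyz":[0,0,1],"claw":8.76},{"angular":[0,0,0],"xyz":[0,0,2],"claw":8.76},{"angular":[0,0,0],"xyz":[0,0,2.5],"claw":8.76},{"angular":[0,0,0],"xyz":[0,0,2.5],"claw":8.76},{"angular":[0,0,0],"xyz":[0,0,2],"claw":8.76},{"angular":[0,0,0],"xyz":[0,0,1],"claw":8.76},{"angular":[0,0,0],"xyz":[0,0,0.5],"claw":8.76},{"angular":[0,0,0],"xyz":[0,0,0],"claw":8},{"angular":[0,0,0],"xyz":[0,0,0],"claw":7},{"angular":[0,0,0],"xyz":[0,0,0],"claw":6},{"angular":[0,0,0],"xyz":[0,0,0],"claw":5.2},{"angular":[0,0,0],"xyz":[0,0,0],"claw":4.8},{"angular":[0,0,0],"xyz":[0,0,0],"claw":4.4},{"angular":[0,0,0],"xyz":[0,0,0],"claw":4},{"angular":[0,0,0],"xyz":[0,0,0],"claw":4},{"angular":[0,0,0],"xyz":[0,0,0],"claw":4}], force=30)

```text
t: 20.55
eef_pos: [0.6206, 0.2135, 0.0391]
ee_rot: [3.142, 0.0, -2.008]
force: [-3.7, 1.4, 5.9]
width: 0.0459
gripper_force: 30.0
```

Call:
servo_tool(targets=[{"angular":[0,0,0],"xyz":[0,0,-0.3],"claw":4},{"angular":[0,0,0],"xyz":[0,0,-0.7],"claw":4},{"angular":[0,0,0],"xyz":[0,0,-1.5],"claw":4},{"angular":[0,0,0],"xyz":[0,0,-2],"claw":4},{"angular":[0,0,0],"xyz":[0,0,-2],"claw":4},{"angular":[0,0,0],"xyz":[0,0,-1.5],"claw":4},{"angular":[0,0,0],"xyz":[0,0,-1],"claw":4},{"angular":[0,0,-1.85],"xyz":[0,0,0],"claw":4},{"angular":[0,0,-4],"xyz":[0,0,0],"claw":4},{"angular":[0,0,-5],"xyz":[0,0,0],"claw":4},{"angular":[0,0,-5],"xyz":[0,0,0],"claw":4},{"angular":[0,0,-5],"xyz":[0,0,0],"claw":4},{"angular":[0,0,-5],"xyz":[0,0,0],"claw":4},{"angular":[0,0,-3],"xyz":[0,0,0],"claw":4},{"angular":[0,0,-2],"xyz":[0,0,0],"claw":4},{"angular":[0,0,0],"xyz":[0,0,0],"claw":4}])

```text
t: 22.15
eef_pos: [0.6205, 0.2132, 0.1287]
ee_rot: [3.141, -0.0, -1.469]
force: [-0.4, 0.3, -2.4]
width: 0.046
gripper_force: 30.0
```

Call:
servo_tool(targets=[{"angular":[0,0,0],"xyz":[1,0,0],"claw":4},{"angular":[0,0,0],"xyz":[2,0.2,0],"claw":4},{"angular":[0,0,0],"xyz":[2.5,0.2,0],"claw":4},{"angular":[0,0,0],"xyz":[3,0.2,0],"claw":4},{"angular":[0,0,0],"xyz":[3,0.2,0],"claw":4},{"angular":[0,0,0],"xyz":[3,0.2,0],"claw":4},{"angular":[0,0,0],"xyz":[3,0.2,0],"claw":4},{"angular":[0,0,0],"xyz":[3,0.3,0],"claw":4},{"angular":[0,0,0],"xyz":[3,0.3,0],"claw":4},{"angular":[0,0,0],"xyz":[3,0.3,0],"claw":4},{"angular":[0,0,0],"xyz":[3,0.3,0],"claw":4},{"angular":[0,0,0],"xyz":[3,0.3,0],"claw":4},{"angular":[0,0,0],"xyz":[3,0.2,0],"claw":4},{"angular":[0,0,0],"xyz":[3,0.2,0],"claw":4},{"angular":[0,0,0],"xyz":[3,0.2,0],"claw":4},{"angular":[0,0,0],"xyz":[2,0,0],"claw":4},{"angular":[0,0,0],"xyz":[1,0,0],"claw":4},{"angular":[0,0,0],"xyz":[0,0,0],"claw":4},{"angular":[0,0,0],"xyz":[0,0,0],"claw":4}])

```text
t: 24.05
eef_pos: [0.6324, -0.233, 0.1286]
ee_rot: [3.141, 0.0, -1.47]
force: [-0.0, -0.6, -2.4]
width: 0.0458
gripper_force: 30.0
```

Call:
servo_tool(targets=[{"angular":[0,0,0],"xyz":[0,0,1],"claw":4},{"angular":[0,0,0],"xyz":[0,0,1.5],"claw":4},{"angular":[0,0,0],"xyz":[0,0,2],"claw":4},{"angular":[0,0,0],"xyz":[0,0,1.5],"claw":4},{"angular":[0,0,0],"xyz":[0,0,0.7],"claw":4},{"angular":[0,0,0],"xyz":[0,0,0.3],"claw":4},{"angular":[0,0,0],"xyz":[0,0,0],"claw":4}])

```text
t: 24.75
eef_pos: [0.633, -0.2326, 0.0584]
ee_rot: [3.141, -0.0, -1.469]
force: [0.7, -0.3, -2.7]
width: 0.0459
gripper_force: 30.0
```

```bash
python3 - <<'E'
from h import *
from station import monitor, viewer
s=monitor.get_state();print(s["eef_pos"],s["ee_rot"],s["width"])
o=[]
for n in("side","top"):
    f=viewer.grab_frame(n); p=f["R"]@[.633,-.233,.03]+f["t"]; q=p[:2]/p[2]*foc(f)+[f["cx"],f["cy"]]
    u,v=map(int,q);print(u,v);o.append(cv2.resize(f["color"][v-40:v+40,u-40:u+40],(400,400),interpolation=cv2.INTER_CUBIC))
cv2.imwrite("pics/c7.png",np.hstack(o))
E
```

```text
[ 0.63301592 -0.23262854  0.05841919] [ 3.14110031e+00 -2.01488511e-05 -1.46909460e+00] 0.045949258207377226
380 271
366 146
```

View pics/c7.png

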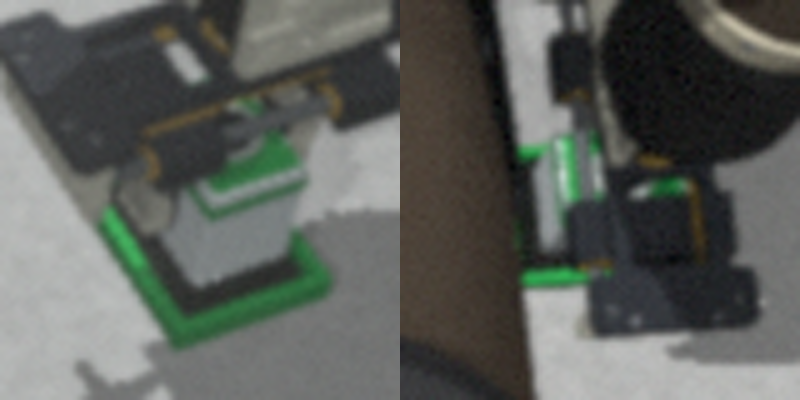

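The block hangs square to the tray walls and inside them, lower near corner at crop (195,285). Lower the last 13 mm.

Call:
servo_tool(targets=[{"angular":[0,0,0],"xyz":[0,0,0.4],"claw":4},{"angular":[0,0,0],"xyz":[0,0,0.4],"claw":4},{"angular":[0,0,0],"xyz":[0,0,0.2],"claw":4},{"angular":[0,0,0],"xyz":[0,0,0.2],"claw":4},{"angular":[0,0,0],"xyz":[0,0,0.1],"claw":4},{"angular":[0,0,0],"xyz":[0,0,0],"claw":4},{"angular":[0,0,0],"xyz":[0,0,0],"claw":4}])

```text
t: 25.55
eef_pos: [0.633, -0.2328, 0.0458]
ee_rot: [-3.142, -0.0, -1.469]
force: [0.8, 0.3, -2.2]
width: 0.0462
gripper_force: 30.0
```

Call:
servo_tool(targets=[{"angular":[0,0,0],"xyz":[0,0,0.06],"claw":4},{"angular":[0,0,0],"xyz":[0,0,0.04],"claw":4},{"angular":[0,0,0],"xyz":[0,0,0],"claw":4},{"angular":[0,0,0],"xyz":[0,0,0],"claw":4}])

```text
t: 25.95
eef_pos: [0.6331, -0.2328, 0.0451]
ee_rot: [-3.141, -0.0, -1.469]
force: [-1.3, 0.6, 0.8]
width: 0.0457
gripper_force: 30.0
```

Call:
servo_tool(targets=[{"angular":[0,0,0],"xyz":[0,0,0],"claw":4.5},{"angular":[0,0,0],"xyz":[0,0,0],"claw":4.8},{"angular":[0,0,0],"xyz":[0,0,0],"claw":5.5},{"angular":[0,0,0],"xyz":[0,0,0],"claw":6.5},{"angular":[0,0,0],"xyz":[0,0,0],"claw":7.5},{"angular":[0,0,0],"xyz":[0,0,0],"claw":8},{"angular":[0,0,0],"xyz":[0,0,0],"claw":8},{"angular":[0,0,0],"xyz":[0,0,-1],"claw":8},{"angular":[0,0,0],"xyz":[0,0,-2],"claw":8},{"angular":[0,0,0],"xyz":[0,0,-3],"claw":8},{"angular":[0,0,0],"xyz":[0,0,-3],"claw":8},{"angular":[0,0,0],"xyz":[0,0,-2],"claw":8},{"angular":[0,0,0],"xyz":[1,1.5,0],"claw":8},{"angular":[0,0,0],"xyz":[2.5,2.5,0],"claw":8},{"angular":[0,0,0],"xyz":[3,3,0],"claw":8},{"angular":[0,0,0],"xyz":[3,3,0],"claw":8},{"angular":[0,0,0],"xyz":[3,3,0],"claw":8},{"angular":[0,0,0],"xyz":[1.5,2.5,0],"claw":8},{"angular":[0,0,0],"xyz":[1,1,0],"claw":8},{"angular":[0,0,0],"xyz":[0,0,0],"claw":8}])

```text
t: 27.95
eef_pos: [0.4824, -0.4, 0.1549]
ee_rot: [3.141, 0.0, -1.472]
force: [0.2, -0.6, -1.2]
width: 0.08
gripper_force: 0.0
```

```bash
python3 - <<'E'
from h import *
from station import monitor, viewer
s=monitor.get_state();print(s["eef_pos"],s["ee_rot"],s["width"],s["q"])
f=viewer.grab_frame("side"); a=f["color"]
print(rect(f,'g',(381,250),14,.066))
r=lambda u,v:cv2.resize(a[v-40:v+40,u-40:u+40],(400,400),interpolation=cv2.INTER_CUBIC)
cv2.imwrite("pics/c8.png",np.hstack([r(380,265),r(347,335)]))
E
```

```text
[ 0.48238945 -0.39996413  0.1549154 ] [ 3.14146571e+00  5.78954956e-05 -1.47177778e+00] 0.07998135405392481 [-3.81176685e-01  3.52606134e-01 -2.23191619e-01  8.69560216e-06
 -9.95137906e-01  4.80190506e-01]Traceback (most recent call last):
  File "<stdin>", line 5, in <module>
  File "h.py", line 19, in rect
    p=pts(f,col,uv,r); w=np.float32([ray(f,q,z) for q in p])*1000
                                                         ^
TypeError: 'NoneType' object is not iterable
```

```bash
python3 - <<'E'
from h import *
from station import viewer
a=viewer.grab_frame("side")["color"]
r=lambda u,v:cv2.resize(a[v-40:v+40,u-40:u+40],(400,400),interpolation=cv2.INTER_CUBIC)
cv2.imwrite("pics/c8.png",np.hstack([r(380,265),r(347,330)]))
E
```

```text
(no output)
```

View pics/c8.png

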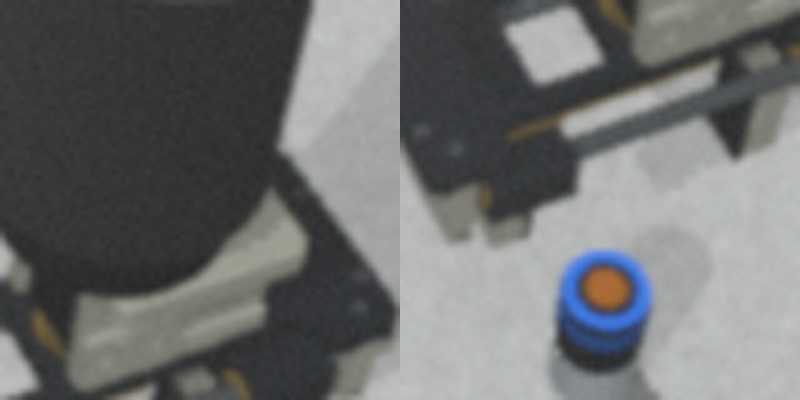

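The eyepiece sits between the open fingers, lens at crop (605,288); the tray is hidden behind the arm. I check the eyepiece's y from its orange lens.

```bash
python3 - <<'E'
from h import *; import pickle
d=pickle.load(open("f0.pkl","rb"))
print(circ(d["top"],'o',(434,203),9,.06),circ(d["side"],'o',(347,349),9,.06))
E
```

```text
(array([ 485.7, -400.5]), array([14.2, 15.1])) (array([ 486.3, -401.3]), array([15.1, 15.7]))
```

Call:
servo_tool(targets=[{"angular":[0,0,0],"xyz":[0.1,-0.3,1],"claw":8},{"angular":[0,0,0],"xyz":[0,0,2],"claw":8},{"angular":[0,0,0],"xyz":[0,0,2.5],"claw":8},{"angular":[0,0,0],"xyz":[0,0,2.5],"claw":8},{"angular":[0,0,0],"xyz":[0,0,2],"claw":8},{"angular":[0,0,0],"xyz":[0,0,1],"claw":8},{"angular":[0,0,0],"xyz":[0,0,0.6],"claw":8},{"angular":[0,0,0],"xyz":[0,0,0],"claw":7},{"angular":[0,0,0],"xyz":[0,0,0],"claw":6},{"angular":[0,0,0],"xyz":[0,0,0],"claw":5},{"angular":[0,0,0],"xyz":[0,0,0],"claw":4.2},{"angular":[0,0,0],"xyz":[0,0,0],"claw":3.7},{"angular":[0,0,0],"xyz":[0,0,0],"claw":3.3},{"angular":[0,0,0],"xyz":[0,0,0],"claw":2.9},{"angular":[0,0,0],"xyz":[0,0,0],"claw":2.9},{"angular":[0,0,0],"xyz":[0,0,0],"claw":2.9}], force=15)

```text
t: 29.65
eef_pos: [0.4868, -0.3994, 0.039]
ee_rot: [3.141, -0.0, -1.469]
force: [-3.3, 0.4, 4.3]
width: 0.0335
gripper_force: 15.0
```

Call:
servo_tool(targets=[{"angular":[0,0,0],"xyz":[0,0,-0.3],"claw":2.9},{"angular":[0,0,0],"xyz":[0,0,-0.7],"claw":2.9},{"angular":[0,0,0],"xyz":[0,0,-1.5],"claw":2.9},{"angular":[0,0,0],"xyz":[0,0,-2],"claw":2.9},{"angular":[0,0,0],"xyz":[0,0,-2],"claw":2.9},{"angular":[0,0,0],"xyz":[0,0,-2],"claw":2.9},{"angular":[0,0,0],"xyz":[0,0,-1.5],"claw":2.9},{"angular":[0,0,0],"xyz":[-1,0,0],"claw":2.9},{"angular":[0,0,0],"xyz":[-2,0,0],"claw":2.9},{"angular":[0,0,0],"xyz":[-3,-0.1,0],"claw":2.9},{"angular":[0,0,0],"xyz":[-3,-0.1,0],"claw":2.9},{"angular":[0,0,0],"xyz":[-3,-0.1,0],"claw":2.9},{"angular":[0,0,0],"xyz":[-3,-0.1,0],"claw":2.9},{"angular":[0,0,0],"xyz":[-3,-0.1,0],"claw":2.9},{"angular":[0,0,0],"xyz":[-3,-0.1,0],"claw":2.9},{"angular":[0,0,0],"xyz":[-3,-0.1,0],"claw":2.9},{"angular":[0,0,0],"xyz":[-3,-0.1,0],"claw":2.9},{"angular":[0,0,0],"xyz":[-3,-0.1,0],"claw":2.9},{"angular":[0,0,0],"xyz":[-2,0,0],"claw":2.9}])

```text
t: 31.55
eef_pos: [0.4626, -0.0782, 0.1381]
ee_rot: [3.141, 0.0, -1.469]
force: [0.4, 0.6, -0.9]
width: 0.0333
gripper_force: 15.0
```

Call:
servo_tool(targets=[{"angular":[0,0,0],"xyz":[-2,0,0],"claw":2.9},{"angular":[0,0,0],"xyz":[-3,-0.1,0],"claw":2.9},{"angular":[0,0,0],"xyz":[-3,-0.1,0],"claw":2.9},{"angular":[0,0,0],"xyz":[-3,-0.1,0],"claw":2.9},{"angular":[0,0,0],"xyz":[-3,0,0],"claw":2.9},{"angular":[0,0,0],"xyz":[-3,0,0],"claw":2.9},{"angular":[0,0,0],"xyz":[-3,0,0],"claw":2.9},{"angular":[0,0,0],"xyz":[-2.5,0,0],"claw":2.9},{"angular":[0,0,0],"xyz":[-2,0,0],"claw":2.9},{"angular":[0,0,0],"xyz":[-1,0,0],"claw":2.9},{"angular":[0,0,0],"xyz":[-0.7,0,0],"claw":2.9},{"angular":[0,0,0],"xyz":[0,0,0],"claw":2.9},{"angular":[0,0,0],"xyz":[0,0,0],"claw":2.9}])

```text
t: 32.85
eef_pos: [0.4398, 0.1803, 0.1385]
ee_rot: [3.141, -0.0, -1.47]
force: [-0.7, 0.3, -1.3]
width: 0.0337
gripper_force: 15.0
```

Call:
servo_tool(targets=[{"angular":[0,0,0],"xyz":[-1,0,0],"claw":2.9},{"angular":[0,0,0],"xyz":[-1.6,0,0],"claw":2.9},{"angular":[0,0,0],"xyz":[-1.5,0,0],"claw":2.9},{"angular":[0,0,0],"xyz":[-1,0,0.5],"claw":2.9},{"angular":[0,0,0],"xyz":[0,0,1.5],"claw":2.9},{"angular":[0,0,0],"xyz":[0,0,2],"claw":2.9},{"angular":[0,0,0],"xyz":[0,0,2],"claw":2.9},{"angular":[0,0,0],"xyz":[0,0,1],"claw":2.9},{"angular":[0,0,0],"xyz":[0,0,0.5],"claw":2.9},{"angular":[0,0,0],"xyz":[0,0,0],"claw":2.9},{"angular":[0,0,0],"xyz":[0,0,0],"claw":2.9}])

```text
t: 33.95
eef_pos: [0.4353, 0.232, 0.0643]
ee_rot: [-3.141, 0.0, -1.469]
force: [1.1, 0.3, -0.5]
width: 0.0336
gripper_force: 15.0
```

```bash
python3 - <<'E'
from h import *
from station import monitor, viewer
s=monitor.get_state();print(s["eef_pos"],s["ee_rot"],s["width"])
f=viewer.grab_frame("side"); a=f["color"]
r=lambda u,v:cv2.resize(a[v-40:v+40,u-40:u+40],(400,400),interpolation=cv2.INTER_CUBIC)
cv2.imwrite("pics/c9.png",np.hstack([r(241,155),r(380,265)]))
E
```

```text
[0.43525742 0.23203228 0.06427212] [-3.14094581e+00  4.09816771e-04 -1.46911844e+00] 0.03362546061920154
```

View pics/c9.png

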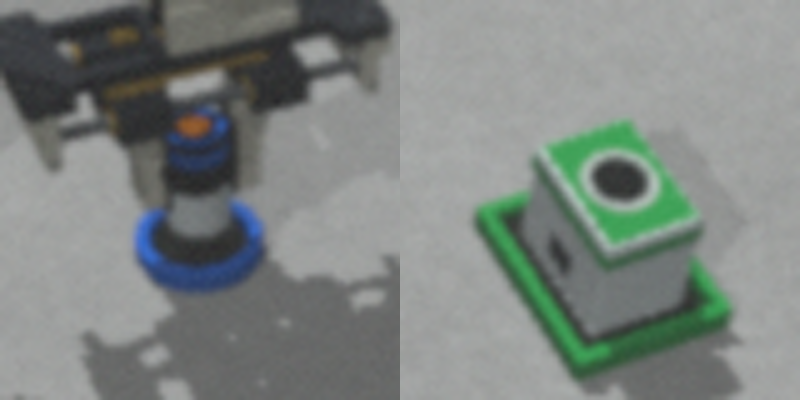

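The camera stands square and down in the green tray. The eyepiece is over the middle of the blue cup, bottom at crop (200,235). Lower it.

Call:
servo_tool(targets=[{"angular":[0,0,0],"xyz":[0,0,0.6],"claw":2.9},{"angular":[0,0,0],"xyz":[0,0,0.6],"claw":2.9},{"angular":[0,0,0],"xyz":[0,0,0.3],"claw":2.9},{"angular":[0,0,0],"xyz":[0,0,0.2],"claw":2.9},{"angular":[0,0,0],"xyz":[0,0,0.1],"claw":2.9},{"angular":[0,0,0],"xyz":[0,0,0],"claw":2.9},{"angular":[0,0,0],"xyz":[0,0,0],"claw":2.9}])

```text
t: 34.7
eef_pos: [0.435, 0.2317, 0.0458]
ee_rot: [-3.142, 0.0, -1.469]
force: [0.4, 0.5, -0.5]
width: 0.0337
gripper_force: 15.0
```

Call:
servo_tool(targets=[{"angular":[0,0,0],"xyz":[0,0,0.05],"claw":2.9},{"angular":[0,0,0],"xyz":[0,0,0.05],"claw":2.9},{"angular":[0,0,0],"xyz":[0,0,0],"claw":2.9},{"angular":[0,0,0],"xyz":[0,0,0],"claw":2.9}])

```text
t: 35.1
eef_pos: [0.435, 0.2317, 0.045]
ee_rot: [-3.141, 0.0, -1.469]
force: [-0.8, -0.1, 2.4]
width: 0.0337
gripper_force: 15.0
```

Call:
servo_tool(targets=[{"angular":[0,0,0],"xyz":[0,0,0],"claw":3.3},{"angular":[0,0,0],"xyz":[0,0,0],"claw":3.6},{"angular":[0,0,0],"xyz":[0,0,0],"claw":4.2},{"angular":[0,0,0],"xyz":[0,0,0],"claw":5.2},{"angular":[0,0,0],"xyz":[0,0,0],"claw":6.2},{"angular":[0,0,0],"xyz":[0,0,0],"claw":7},{"angular":[0,0,0],"xyz":[0,0,0],"claw":7},{"angular":[0,0,0],"xyz":[0,0,-1],"claw":7},{"angular":[0,0,0],"xyz":[0,0,-2],"claw":7},{"angular":[0,0,0],"xyz":[0,0,-3],"claw":7},{"angular":[0,0,0],"xyz":[0,0,-4],"claw":7},{"angular":[0,0,0],"xyz":[0,0,-4],"claw":7},{"angular":[0,0,0],"xyz":[-2,0,-3],"claw":7},{"angular":[0,0,0],"xyz":[-4,0,-1],"claw":7},{"angular":[0,0,0],"xyz":[-4,0,0],"claw":7},{"angular":[0,0,0],"xyz":[-4,0,0],"claw":7},{"angular":[0,0,0],"xyz":[-4,0,0],"claw":7},{"angular":[0,0,0],"xyz":[-2,0,0],"claw":7},{"angular":[0,0,0],"xyz":[0,0,0],"claw":7},{"angular":[0,0,0],"xyz":[0,0,0],"claw":7}])

```text
t: 37.1
eef_pos: [0.4144, 0.4302, 0.2248]
ee_rot: [3.141, -0.001, -1.469]
force: [-0.0, -0.3, -1.1]
width: 0.0702
gripper_force: 0.0
```

```bash
python3 - <<'E'
from h import *
from station import viewer
a=viewer.grab_frame("side")["color"]
cv2.imwrite("pics/c10.png",cv2.resize(a[90:400,160:420],None,fx=1.9,fy=1.9,interpolation=cv2.INTER_CUBIC))
E
```

```text
(no output)
```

View pics/c10.png

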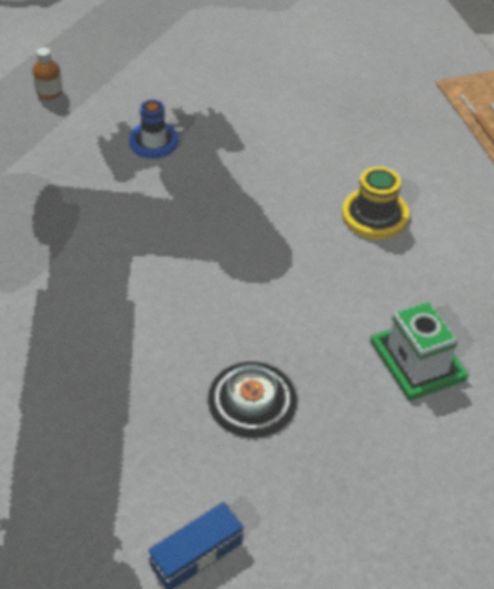

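The picture shows all four items standing in their places, with the bottle at crop (47,75) and the box at (196,545), both unmoved. Nothing is being touched, so I hand in.

```bash
python3 -c "
from station import order
print(order.job_done())"
```

```text
the job is handed in; nothing more can be done
None
```

I handed the job in at about 37 s. The dish was moved first and is level and centred in the white ring. The objective, eyepiece and camera each stand down in their matching holders, and in the last picture the bottle and slide box look unmoved.

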